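Release the safety tab and lift the latch of the acrylic box

TASK

Unlock the clear acrylic box of batteries so that it is ready to be opened: slide the small safety tab on its lid sideways, all the way along its rail, off the latch bar, and only then lift the latch bar by its end until it stands nearly upright. Leave the tab slid off and the latch standing up, let go of everything, and do not disturb the two remotes or the piggy bank.

Things in the scene. Friction and masses are not known exactly. Their poses are not given: they have to be found in the camera images.
- box: Clear acrylic box, fixed, shut: 150 mm (x) by 200 (y), lid top 85 mm above the shelf. Origin under its centre. x points from its front (the robot's side, where the latch's end hangs out) to its back, y to its left, z up; it stands turned up to 0.45 rad. The latch's middle line is the box's middle (y = 0). The lid is bare but for hinge cheeks, latch, rail and tab.
- latch_hinge (a point): Fixed point: centre of the latch's hinge pin, which lies along the box's y, 8 mm above the lid and 10 mm nearer the front than the box's centre. Axes as the box's. A fixed steel cheek, 18 mm (x) by 6 mm (y) by 16 mm high, stands on either side of the bar at the pin.
- latch_grip (a point): Centre of the steel latch bar's end block, the part to hold: 30 mm long (x), 14 wide (y), 20 thick. With the latch down it hangs free in front of the box, 90 mm from the hinge pin towards -x and 1 mm lower, its back end 8 mm clear of the lid's front edge. The point and its axes turn with the latch. The bar from hinge to block is 14 mm wide, 12 thick, 2 mm above the lid.
- tab_grip (a point): Centre of the dark steel safety tab's thumb block: 12 mm wide (box's x), 24 long (y), 28 high, top 43.5 mm above the lid. Axes as the box's. It rides on a fixed rail 12 mm wide, 14.5 high, 12 to 80 mm left (+y) of the latch's middle. Its 6 mm thick tongue runs right over the latch bar. It lies 45 mm nearer the front than the hinge pin and, locked, 28 mm left of the latch's middle.
- latch (a joint): Angle of the latch bar about the hinge pin (the box's y axis), rad: 0 is down and shut; it grows as the end block is lifted up and back over the lid, up to a stop at 1.45 (nearly upright). It is held down by the tab's tongue until that is off it. Light friction (about 0.08 N m) holds it wherever it is left; it does not fall back.
- tab (a joint): How far the safety tab is slid along the box's +y (left) from fully locked, m: 0 to a stop at 0.040. Its tongue is clear of the latch bar from 0.020 on. It starts near 0, slides with about 1.2 N of friction and stays where it is left.
- piggy: Orange ceramic piggy bank, loose, about 120 mm long, 94 mm wide, 108 mm high, to one side of the box; to be left alone. Origin under its centre.
- remote_a: Black remote control, loose, 160 by 45 by 18 mm, lying to one side of the box; to be left alone. Origin under its centre.
- remote_b: The other black remote control, loose, same size; to be left alone. Origin under its centre.

How it is judged:
By the outcome, as a careful person would: the job done as asked, in the order asked, and still so for the second after the job is handed in, with the robot touching nothing.
It also fails if it takes over 51 s, if anything falls off the work surface, if the arm or the gripper's body presses on something with over 40 N, if the wrist force passes 120 N, or if a joint passes its speed limit or range.

ROBOT

A 7-joint arm with a two-finger parallel gripper is mounted at the origin on the work surface. World frame = base frame: x ahead of the robot, y to its left, z up, the work surface at z = 0. Lengths are in m, angles in rad, forces in N, time in s.
With the tool pointing down it reaches from about 0.4 to 0.85 m from the base axis. Payload 10.4 kg.
Tool frame: the origin (TCP) lies between the finger pads; the fingertips stand 22 mm ahead of it and the grasp point (between the pads) lies 3 mm ahead of it (tcp_to_tips is the distance from the TCP to the fingertips, in m); y points along the fingers, x is the direction in which the jaws open and shut, and the axes are right-handed (so a half turn about y gives the same grasp; the last joint's range is limited). The gripper opens to 87 mm and grips with 3 to 60 N. Pads are 19 mm wide; open, the fingers measure 117 mm over their backs; the gripper's body (75 mm by 190 mm) begins 51 mm behind the grasp point.
Start: joints at [-0.023, 0.332, -0.065, 1.46, 0.022, 1.35, -0.088], TCP at [0.625, 0, 0.245] pointing down, gripper open.
Joint ranges: [-2.6, 2.6], [-0.5, 2.12], [-1.47, 1.34], [0.16, 2.42], [-1.27, 4.41], [0.06, 2.06], [-2.6, 2.6]. Speed limits (rad/s): [2.22, 2.22, 2.79, 2.79, 3.14, 3.14, 3.14].

INTERFACE

Orientations are given as a unit quaternion [w, x, y, z].
In Python, from bench import read_state, capture, sign_off, tcp_to_tips gives the robot as it stands.
- The arm moves only by the tool arm_command, never from a script. Its argument "rows" is one flat list of numbers, 7 for each row, row after row: the shift along the tool's x, y, z in mm, then the turn, a rotation vector about the tool's x, y, z in degrees, then the gripper's target within -1 to 1 (fully open at 1, half-way at 0, shut at -1). A call has 1 to 5 rows; each row shifts and turns the pose as measured when the row begins, along the tool's axes as they then stand; what a row does not reach is not made up. A row lasts 1/10 s, in which the tool goes at most 50 mm and 8.59 degrees, less where a joint would pass 70% of its speed; a pose out of reach is approached as far as the arm can. A call is refused whole if a number of a shift passes 50 or a number of a turn 8.59, either way. A call with a gripper value outside its range is refused whole. The fingers move at their own pace and stop on an object; the grip force is fixed at half the most. Time passes only in rows, so rows that do not move let the fingers close. It gives the time, the measured TCP pose, the force and the opening at its end, in the units of the state.
- read_state(): the state, without advancing time (a new reading comes with each control period).
- capture(name): name is "scene" or "side" or "wrist"; returns a dict with "color" (384x512x3 uint8, blue, green, red), "range_z" (384x512 float32, m along the optical axis (not along the pixel's ray), 0 where there is no reading), "mtx" (3x3 intrinsics, pixels), "extrinsics" (4x4, takes a point from camera to world coordinates); the wrist camera has in their place "mount" (4x4, takes a point from camera to tool coordinates, whose origin is the TCP and whose axes are the tool frame's). Camera axes: x right, y down, z forward; pixel columns grow to the right and rows downward; lengths in m; the calibration is good to about 2 mm. A picture is of the moment at which its call begins: read the wrist's pose just before it.
- sign_off(): hands the job in, once; it reports no verdict.
The state is a dict: "time": time; "qpos": joint angles; "joint_vel": joint speeds; "tau": joint torques, N m; "position": TCP position; "tool_rot": TCP orientation; "ft_force": force on the tool from outside, world axes, zero at the start; "moment": the same for the moment, N m; "finger_gap": finger opening in m.
Only numpy, scipy, OpenCV 4.12 (cv2) and the standard library are available. Lean on these libraries where they do the work, as an engineer would, in place of code of your own. Each camera call takes 0.05 s, during which the arm holds its last target.

## Working session

There is one attempt and no reset: what is moved stays moved. The work goes in short steps, Python scripts to look and compute and a tool call to move; the robot and the scene stay as the last step left them, time stands still between calls to the robot, and variables do not carry over. Pictures are saved under pics/ and viewed, and the job is handed in when it is done.

Besides the shell and the picture viewer there is one more tool, called after "Request:" in YAML: its name, and indented under it one key for each argument. arm_command: Moves the arm, as the interface text tells. Its arguments: {"type":"object","properties":{"rows":{"type":"array","items":{"type":"number"}}},"required":["rows"]}

```bash
mkdir -p pics; ls
python3 - <<'E'
from bench import *
import cv2,numpy as np
s=read_state();print(s)
for n in ["scene","side","wrist"]:
    c=capture(n);cv2.imwrite(f"pics/{n}0.png",c["color"]);np.savez(f"{n}0.npz",**c);print(n,c["mtx"],c.get("extrinsics",c.get("mount")))
E
```

```text
pics
{'time': 0.0, 'qpos': array([-0.022628  ,  0.33287264, -0.06467624,  1.46094096,  0.02159645,
        1.34987368, -0.08851171]), 'joint_vel': array([ 4.01513947e-04, -5.74841159e-04,  2.13165791e-03,  5.72654761e-04,
       -6.28343875e-04,  1.07207734e-03, -4.07886656e-05]), 'tau': array([-1.20520472e-04, -6.23245955e+01,  2.44190963e-02, -3.89891267e+01,
       -6.13984605e-02,  3.97891912e-02,  1.87085252e-04]), 'position': array([6.24652044e-01, 6.57375818e-07, 2.43753536e-01]), 'tool_rot': array([-7.07082466e-01,  7.07130750e-01, -4.89242301e-04, -4.99157962e-04]), 'ft_force': array([ 0.7303022 , -1.36259795,  0.31585249]), 'moment': array([ 0.03688478,  0.03376079, -0.0193885 ]), 'finger_gap': 0.08683183005587772}
scene [[482.90322788   0.         263.14813314]
 [  0.         482.90322788 188.35322308]
 [  0.           0.           1.        ]] [[-0.86434393  0.38498098 -0.32357259  0.96585841]
 [ 0.50281682  0.67334447 -0.54201704  0.76722392]
 [ 0.00920956 -0.63118688 -0.77557611  1.18538013]
 [ 0.          0.          0.          1.        ]]
side [[383.77107537   0.         257.11841128]
 [  0.         383.77107537 181.24403678]
 [  0.           0.           1.        ]] [[ 0.99074631 -0.08110957  0.10882545  0.41200588]
 [-0.13445887 -0.47719803  0.86844853 -1.06728731]
 [-0.0185082  -0.87504473 -0.48368809  0.7049631 ]
 [ 0.          0.          0.          1.        ]]
wrist [[270.29355334   0.         252.5269107 ]
 [  0.         270.29355334 192.62967465]
 [  0.           0.           1.        ]] [[ 9.99999245e-01 -4.12309140e-04 -1.15762855e-03  1.25267488e-03]
 [ 9.94118885e-04 -2.82339535e-01  9.59314025e-01 -1.40315652e-01]
 [-7.22378248e-04 -9.59314452e-01 -2.82338912e-01  7.74036944e-02]
 [ 0.00000000e+00  0.00000000e+00  0.00000000e+00  1.00000000e+00]]
```

View pics/scene0.png

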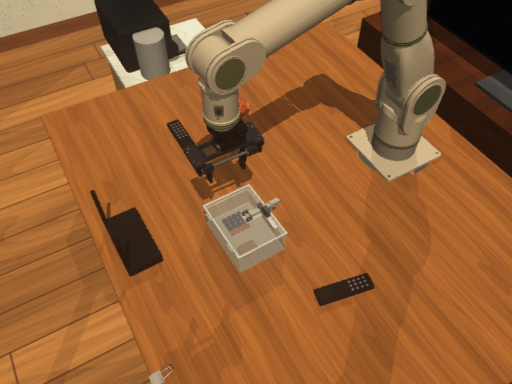

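View pics/side0.png

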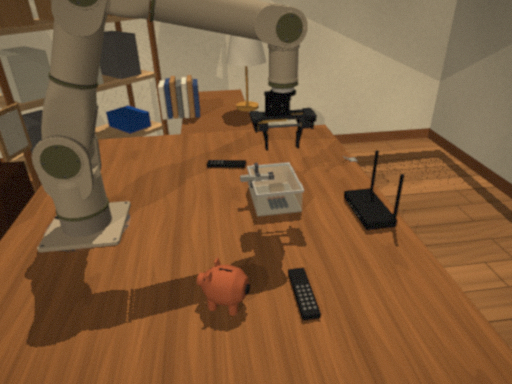

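View pics/wrist0.png

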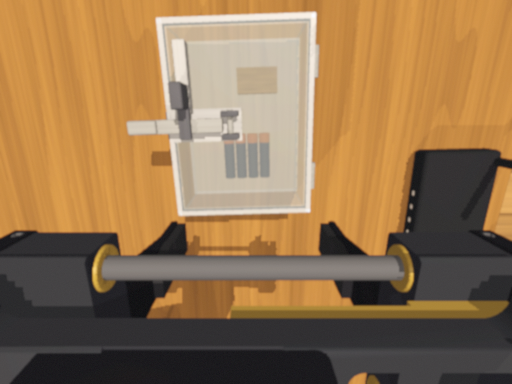

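The wrist picture shows the box at columns 158–316, rows 13–215. The latch end block is at about (142,127), the tab block at (178,95) with its rail running up the image (+y), and the hinge cheeks at (230,115) and (230,135). Next I'll back-project the depth.

```bash
cat > h.py <<'E'
import numpy as np,cv2
from scipy.spatial.transform import Rotation as Ro
def R(q): return Ro.from_quat([q[1],q[2],q[3],q[0]]).as_matrix()
def cloud(c,T):
    z=c["range_z"];v,u=np.mgrid[:384,:512];K=c["mtx"]
    P=np.stack([(u-K[0,2])/K[0,0]*z,(v-K[1,2])/K[1,1]*z,z],-1)
    return P@T[:3,:3].T+T[:3,3]
def wristT(s,c):
    T=np.eye(4);T[:3,:3]=R(s["tool_rot"]);T[:3,3]=s["position"];return T@c["mount"]
E
python3 - <<'E'
from h import *
from bench import *
s=read_state();c=dict(np.load("wrist0.npz"));T=wristT(s,c);P=cloud(c,T)
np.set_printoptions(precision=4,suppress=True)
for uv in [(132,128),(142,127),(155,127),(178,90),(178,104),(184,130),(205,125),(230,115),(230,136),(180,45),(180,60),(260,60),(318,60),(160,20),(312,16),(180,213),(308,210),(100,200)]:
    print(uv,P[uv[1],uv[0]])
im=cv2.resize(c["color"][0:225,110:330],None,fx=3.5,fy=2.6*3.5/2.6*0.75 if 0 else 2.6,interpolation=cv2.INTER_NEAREST)
cv2.imwrite("pics/w0z.png",im)
Z=P[...,2]
for lo,hi in [(.115,.135),(.093,.115),(.08,.09)]:
    m=((Z>lo)&(Z<hi)); m[225:]=0
    cv2.imwrite(f"pics/m{lo}.png",m*255)
    q=P[m];print(lo,len(q),q[:,:2].min(0),q[:,:2].max(0),q.mean(0), np.median(q,0))
E
cat pics/m*.png >/dev/null
python3 - <<'E'
import cv2,numpy as np
a=[cv2.imread(f"pics/m{k}.png")[:225,110:330] for k in (0.115,0.093,0.08)]
cv2.imwrite("pics/masks.png",np.hstack(a))
E
```

```text
(132, 128) [0.5026 0.0629 0.1015]
(142, 127) [0.5137 0.064  0.1034]
(155, 127) [0.5265 0.0639 0.1023]
(178, 90) [0.5596 0.0971 0.1291]
(178, 104) [0.5586 0.0853 0.1286]
(184, 130) [0.5568 0.0612 0.1064]
(205, 125) [0.5768 0.0657 0.0986]
(230, 115) [0.6028 0.0756 0.0999]
(230, 136) [0.6023 0.0548 0.1007]
(180, 45) [0.5572 0.1391 0.1005]
(180, 60) [0.5558 0.1265 0.0989]
(260, 60) [0.6331 0.1287 0.0851]
(318, 60) [0.6926 0.1295 0.0802]
(160, 20) [0.5356 0.1643 0.0848]
(312, 16) [0.683  0.1673 0.0856]
(180, 213) [ 0.5397 -0.0358  0.0848]
(308, 210) [ 0.6906 -0.0319  0.0852]
(100, 200) [ 0.397  -0.0472 -0.0002]
0.115 458 [0.55  0.081] [0.5628 0.1047] [0.5576 0.0929 0.1272] [0.5579 0.0929 0.1283]
0.093 2610 [0.4977 0.0511] [0.6113 0.1448] [0.5572 0.0806 0.101 ] [0.558  0.0687 0.1   ]
0.08 26634 [ 0.5084 -0.0384] [0.696  0.1711] [0.6172 0.0756 0.0853] [0.6192 0.0825 0.0853][ WARN:0@0.638] global loadsave.cpp:1063 imwrite_ Unsupported depth image for selected encoder is fallbacked to CV_8U.
```

View pics/masks.png

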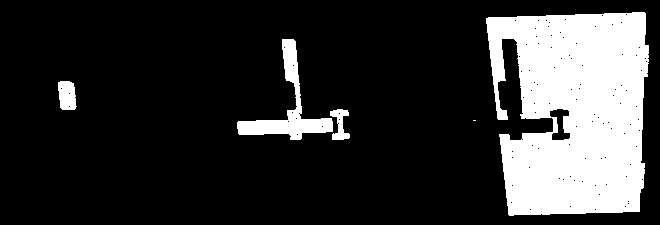

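View pics/w0z.png

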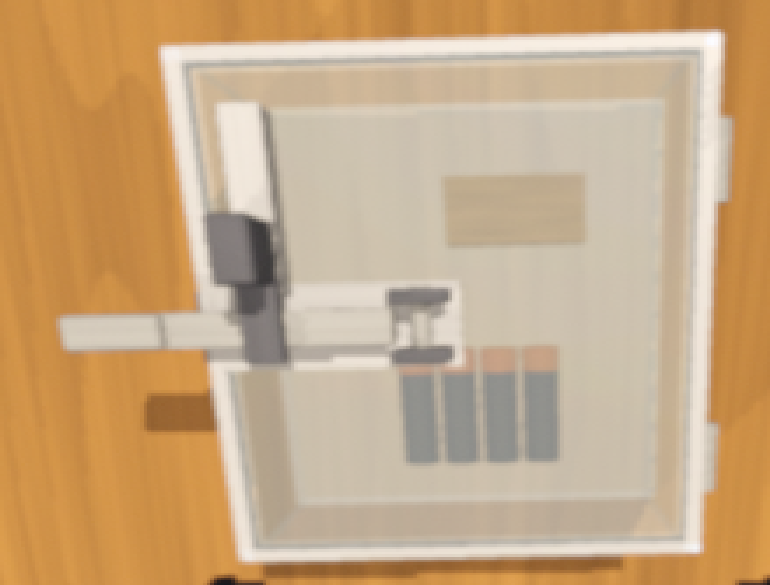

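Run:
```python
from h import *
from bench import *
s=read_state();c=dict(np.load("wrist0.npz"));P=cloud(c,wristT(s,c));Z=P[...,2]
m=(Z>.0835)&(Z<.087);m[225:]=0
m=cv2.morphologyEx(m.astype(np.uint8),cv2.MORPH_OPEN,np.ones((3,3)))>0
q=P[m];f=[];b=[]
ys=np.arange(-.025,.155,.004)
for y in ys:
    k=q[abs(q[:,1]-y)<.002]
    f.append(k[:,0].min());b.append(k[:,0].max())
def rob(a,v):
    for _ in range(6):
        p=np.polyfit(a,v,1);r=abs(v-np.polyval(p,a));kk=r<max(.0012,np.median(r)*1.5);a,v=a[kk],v[kk]
    return p,len(a)
print(rob(ys,np.array(f)),rob(ys,np.array(b)))
xs=np.arange(.55,.675,.004)
l=[q[abs(q[:,0]-x)<.002][:,1].max() for x in xs];r=[q[abs(q[:,0]-x)<.002][:,1].min() for x in xs]
print(rob(xs,np.array(l)),rob(xs,np.array(r)))
m=(Z>.12)&(Z<.135);m[225:]=0
print(cv2.minAreaRect(P[m][:,:2].astype(np.float32)*1000))
m=(Z>.0965)&(Z<.108)&(P[...,0]<.545);m[225:]=0
print(cv2.minAreaRect(P[m][:,:2].astype(np.float32)*1000))
```

```text
(array([-0.02921312,  0.53659756]), 42) (array([-0.02824621,  0.69097114]), 45)
(array([0.02983151, 0.15047451]), 32) (array([ 0.02754804, -0.0525417 ]), 32)
((556.3330688476562, 92.8472900390625), (12.388143539428711, 23.881065368652344), 1.9192312955856323)
((521.3005981445312, 63.750732421875), (47.11656951904297, 13.99224853515625), 1.2237308025360107)
```

Box yaw is about 0.029 rad. Predicted tab position is (0.556, 0.093), which matches the direct measurement. The hinge is at (0.602, 0.066) and the latch grip at (0.512, 0.064, 0.092). I'm moving above the tab with the jaws across x.

Request:
arm_command:
  rows: [-34,36,46,0,-0.8,0,0,-34,36,46,0,-0.8,0,0,0,0,0,0,0,0,0,0,0,0,0,0,0,0]

```text
time: 0.55
position: [0.5685, 0.0724, 0.1846]
tool_rot: [-0.707, 0.708, 0.009, -0.011]
ft_force: [1.2, -0.6, 0.5]
finger_gap: 0.0627
```

Request:
arm_command:
  rows: [-11.8,14,20.8,0,0,0,0,0,0,0,0,0,0,0,0,0,0,0,0,0,0]

```text
time: 0.85
position: [0.5571, 0.0921, 0.171]
tool_rot: [-0.706, 0.708, 0.008, -0.01]
ft_force: [0.3, -1.4, 0.6]
finger_gap: 0.0451
```

```bash
cat > st.py <<'E'
from h import *
from bench import *
np.set_printoptions(precision=4,suppress=True)
s=read_state();r=R(s["tool_rot"]);print(s["time"],s["position"],s["ft_force"],s["finger_gap"]);print(r)
H=np.array([.6019,.0662,.093]);B=Ro.from_euler("z",.0287).as_matrix()
print("box coords rel hinge mm",1000*B.T@(s["position"]-H))
E
python3 st.py
```

```text
0.85 [0.5571 0.0921 0.171 ] [ 0.3417 -1.4281  0.604 ] 0.04514802066633419
[[ 0.9997 -0.0022 -0.0253]
 [ 0.0253 -0.0016  0.9997]
 [-0.0023 -1.     -0.0015]]
box coords rel hinge mm [-44.0536  27.1626  78.029 ]
```

Target is (-45, 28) in box coordinates. Now descending to TCP z of about 0.128.

Request:
arm_command:
  rows: [-1,28,0.8,0,-0.2,0,0,0,16,0,0,0,0,0,0,0,0,0,0,0,0,0,0,0,0,0,0,0]

```text
time: 1.25
position: [0.5597, 0.0898, 0.1289]
tool_rot: [-0.707, 0.708, 0.01, -0.008]
ft_force: [0.7, 0.9, 0.3]
finger_gap: 0.0438
```

```bash
python3 st.py
python3 - <<'E'
from bench import *
import cv2
c=capture("wrist");cv2.imwrite("pics/w1.png",c["color"])
E
```

```text
1.25 [0.5597 0.0898 0.1289] [0.7367 0.9238 0.2713] 0.04381481449487563
[[ 0.9997  0.0026 -0.0245]
 [ 0.0245 -0.0015  0.9997]
 [ 0.0025 -1.     -0.0016]]
box coords rel hinge mm [-41.4565  24.7919  35.8621]
```

View pics/w1.png

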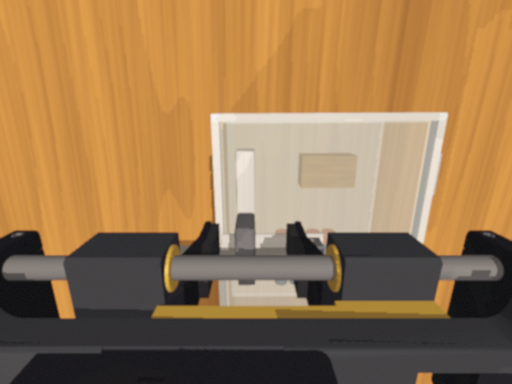

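The picture shows the tab block at column 245, between the finger pads (215 to 290). I'll correct by 3 mm and then close.

Request:
arm_command:
  rows: [-3.5,0,3.2,0,0,0,0,0,0,0,0,0,0,-1,0,0,0,0,0,0,-1,0,0,0,0,0,0,-1,0,0,0,0,0,0,-1]

```text
time: 1.8
position: [0.5576, 0.0931, 0.1322]
tool_rot: [-0.707, 0.707, 0.011, -0.006]
ft_force: [0.5, -0.0, 0.9]
finger_gap: 0.0192
```

```bash
python3 st.py
```

```text
1.8 [0.5576 0.0931 0.1322] [ 0.5316 -0.0223  0.938 ] 0.01915383835616185
[[ 0.9997  0.0072 -0.0239]
 [ 0.0239 -0.0007  0.9997]
 [ 0.0072 -1.     -0.0009]]
box coords rel hinge mm [-43.5058  28.1483  39.1571]
```

Request:
arm_command:
  rows: [-1.5,4,0,0,0,-0.4,-1,0,0,0,0,0,0,-1,0,0,0,0,0,0,-1]

```text
time: 2.1
position: [0.555, 0.0934, 0.1288]
tool_rot: [-0.707, 0.707, 0.013, -0.004]
ft_force: [1.7, -0.1, -1.2]
finger_gap: 0.0117
```

```bash
python3 st.py
```

```text
2.1 [0.555  0.0934 0.1288] [ 1.6763 -0.119  -1.1863] 0.011682926641147597
[[ 0.9996  0.0128 -0.0244]
 [ 0.0244 -0.0005  0.9997]
 [ 0.0128 -0.9999 -0.0008]]
box coords rel hinge mm [-46.103   28.5373  35.7705]
```

Gripped, with a gap of 11.7 mm. Sliding +y.

Request:
arm_command:
  rows: [0,0,12,0,0,0.4,-1,0,0,12,0,0,0.3,-1,0,0,10,0,0,0,-1]

```text
time: 2.4
position: [0.5543, 0.1281, 0.1286]
tool_rot: [-0.706, 0.708, 0.008, -0.008]
ft_force: [-1.3, -0.3, 2.5]
finger_gap: 0.0121
```

```bash
python3 st.py
```

```text
2.4 [0.5543 0.1281 0.1286] [-1.3209 -0.3405  2.5391] 0.012064006256874536
[[ 0.9998 -0.0004 -0.0218]
 [ 0.0218 -0.0018  0.9998]
 [-0.0004 -1.     -0.0018]]
box coords rel hinge mm [-45.821   63.2247  35.6479]
```

Request:
arm_command:
  rows: [0,0,6,0,-0.3,0,-1,0,0,3,0,0,0,-1]

```text
time: 2.6
position: [0.5541, 0.1335, 0.1283]
tool_rot: [-0.703, 0.711, 0.009, -0.01]
ft_force: [-3.3, -17.4, 8.0]
finger_gap: 0.0117
```

```bash
python3 st.py
```

```text
2.6 [0.5541 0.1335 0.1283] [ -3.2698 -17.4073   7.9806] 0.011706618021024833
[[ 0.9997 -0.0018 -0.0262]
 [ 0.0262 -0.0105  0.9996]
 [-0.0021 -0.9999 -0.0104]]
box coords rel hinge mm [-45.8021  68.6471  35.345 ]
```

A 17 N reaction at y = 68.6 means the tab is at its stop. Releasing and rising.

Request:
arm_command:
  rows: [0,0,-1,0,0,0,0,0,0,0,0,0,0,0,0,0,0,0,0,0,0,0,-45,0,0,0,0,0,0,-45,0,0,0,0,0]

```text
time: 3.1
position: [0.5506, 0.1355, 0.2134]
tool_rot: [-0.703, 0.711, 0.005, -0.016]
ft_force: [1.0, 0.9, 0.7]
finger_gap: 0.0409
```

```bash
python3 st.py
python3 - <<'E'
from bench import *
import cv2
c=capture("wrist");cv2.imwrite("pics/w2.png",c["color"])
E
```

```text
3.1 [0.5506 0.1355 0.2134] [1.0039 0.904  0.718 ] 0.0408625981238543
[[ 0.9995 -0.0142 -0.0297]
 [ 0.0295 -0.0127  0.9995]
 [-0.0146 -0.9998 -0.0122]]
box coords rel hinge mm [-49.2705  70.7894 120.4205]
```

View pics/w2.png

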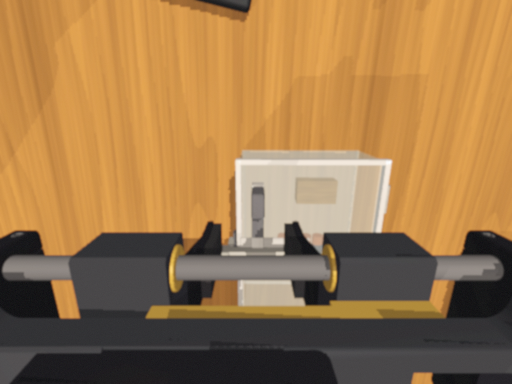

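The tab is slid to the far end of its rail, at (258,210), clear of the bar. Next I move toward the latch end and rotate 90°.

Request:
arm_command:
  rows: [-20,0,-35,0,8.5,0,0,-15,0,-35,0,8.5,0,0,0,0,0,0,8.5,0,0,0,0,0,0,8.5,0,0,0,0,0,0,8.5,0,0]

```text
time: 3.65
position: [0.5154, 0.0694, 0.2251]
tool_rot: [-0.661, 0.664, -0.247, 0.25]
ft_force: [0.2, 0.8, -0.8]
finger_gap: 0.0438
```

Request:
arm_command:
  rows: [0,0,0,0,8.5,0,0,0,0,0,0,8.5,0,0,0,0,0,0,8.5,0,0,0,0,0,0,8.5,0,0,0,0,0,0,8.5,0,0]

```text
time: 4.15
position: [0.5153, 0.0726, 0.2244]
tool_rot: [0.526, -0.525, 0.471, -0.475]
ft_force: [-0.9, -1.2, -0.0]
finger_gap: 0.0436
```

```bash
cat >> st.py <<'E'
print("tool in box frame\n",B.T@r)
tgt=np.array([-90,0,60.])/1000
def to(t,down=True):
    W=H+B@(np.array(t)/1000)
    D=np.array([[0,0,1],[-1,0,0],[0,-1,0.]])  # tool x=-y,y=-z,z=+x in box
    print(t,"shift",1000*r.T@(W-s["position"]),"rot deg",np.degrees(Ro.from_matrix(r.T@(B@D)).as_rotvec()))
import sys
if len(sys.argv)>3: to([float(a) for a in sys.argv[1:4]])
E
python3 st.py -90 0 80
```

```text
4.15 [0.5153 0.0726 0.2244] [-0.894  -1.1568 -0.0287] 0.04357273574495912
[[ 0.1045  0.0039  0.9945]
 [-0.9945 -0.003   0.1046]
 [ 0.0034 -1.      0.0036]]
box coords rel hinge mm [-86.3469   8.9147 131.4032]
tool in box frame
 [[ 0.076   0.0038  0.9971]
 [-0.9971 -0.0031  0.076 ]
 [ 0.0034 -1.      0.0036]]
[-90.0, 0.0, 80.0] shift [ 8.4386 51.416  -4.5044] rot deg [-0.213   4.3568  0.1847]
```

Request:
arm_command:
  rows: [8.4,25,-4.5,0,4.4,0,0,0,26,0,0,0,0,0,0,0,0,0,0,0,0]

```text
time: 4.45
position: [0.5124, 0.0658, 0.1724]
tool_rot: [0.507, -0.504, 0.493, -0.497]
ft_force: [-0.5, 0.3, 0.9]
finger_gap: 0.0438
```

```bash
python3 st.py -90 0 1
python3 - <<'E'
from bench import *
import cv2,numpy as np
c=capture("wrist");d=capture("side");cv2.imwrite("pics/w3.png",np.vstack([c["color"],])); cv2.imwrite("pics/s3.png",cv2.resize(d["color"][100:250,180:360],None,fx=4,fy=4))
E
```

```text
4.45 [0.5124 0.0658 0.1724] [-0.5314  0.3157  0.9312] 0.04379054630870311
[[ 0.0217  0.0067  0.9997]
 [-0.9998 -0.0012  0.0217]
 [ 0.0013 -1.      0.0066]]
box coords rel hinge mm [-89.4555   2.1211  79.448 ]
tool in box frame
 [[-0.007   0.0066  1.    ]
 [-1.     -0.0014 -0.007 ]
 [ 0.0013 -1.      0.0066]]
[-90.0, 0.0, 1.0] shift [ 2.0197 78.4455 -1.0505] rot deg [-0.3801 -0.4007  0.0781]
```

View pics/w3.png

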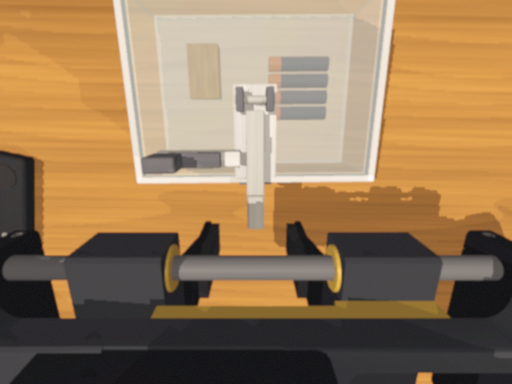

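View pics/s3.png

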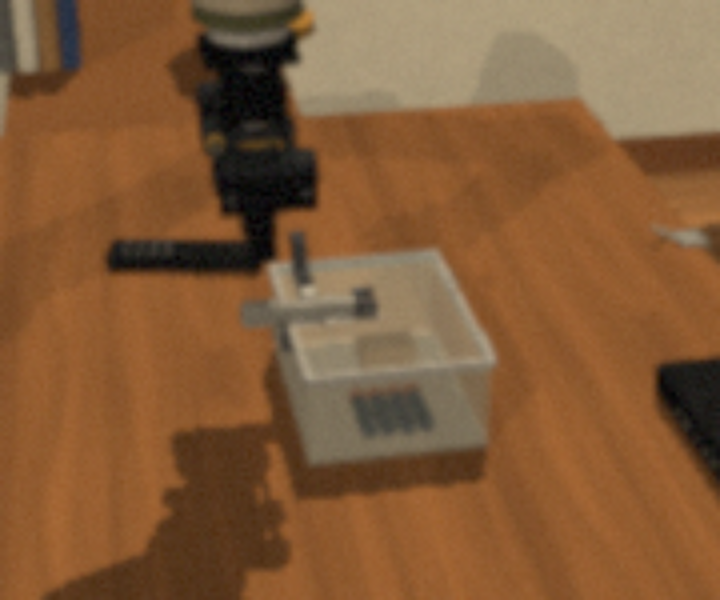

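The bar lies between the pads' columns, ending at (256,225), and the tongue at (205,158) is clear of it. I can descend on the end block.

Request:
arm_command:
  rows: [2,35,-1,0,0,0,0,0,30,0,0,0,0,0,0,0,0,0,0,0,0]

```text
time: 4.85
position: [0.5176, 0.0655, 0.1146]
tool_rot: [0.511, -0.501, 0.489, -0.498]
ft_force: [-0.5, 0.4, 0.3]
finger_gap: 0.0436
```

```bash
python3 st.py -90 0 2
```

```text
4.85 [0.5176 0.0655 0.1146] [-0.5331  0.4302  0.2844] 0.043593764317173836
[[ 0.0241  0.0195  0.9995]
 [-0.9997  0.0018  0.0241]
 [-0.0013 -0.9998  0.0196]]
box coords rel hinge mm [-84.3358   1.6845  21.5592]
tool in box frame
 [[-0.0046  0.0196  0.9998]
 [-1.      0.0012 -0.0046]
 [-0.0013 -0.9998  0.0196]]
[-90.0, 0.0, 2.0] shift [ 1.7364 19.4425 -6.0378] rot deg [-1.1207 -0.2631 -0.0735]
```

Request:
arm_command:
  rows: [1.7,6,-8,-1,0,0,0,0,14,-1,-0.5,0,0,0,0,0,0,0,0,0,0]

```text
time: 5.15
position: [0.5105, 0.0643, 0.0978]
tool_rot: [-0.506, 0.506, -0.495, 0.492]
ft_force: [-0.8, -0.4, 0.2]
finger_gap: 0.0433
```

```bash
python3 st.py -90 0 2
```

```text
5.15 [0.5105 0.0643 0.0978] [-0.8285 -0.4348  0.2419] 0.04330882985166456
[[ 0.025  -0.0035  0.9997]
 [-0.9997  0.0025  0.025 ]
 [-0.0025 -1.     -0.0034]]
box coords rel hinge mm [-91.4009   0.7203   4.7753]
tool in box frame
 [[-0.0037 -0.0034  1.    ]
 [-1.      0.0026 -0.0037]
 [-0.0025 -1.     -0.0034]]
[-90.0, 0.0, 2.0] shift [0.7222 2.7686 1.4131] rot deg [ 0.197  -0.2108 -0.1462]
```

Good; closing.

Request:
arm_command:
  rows: [0.7,3,0,0,0,0,-1,0,0,0,0,0,0,-1,0,0,0,0,0,0,-1,0,0,0,0,0,0,-1,0,0,0,0,0,0,-1]

```text
time: 5.65
position: [0.512, 0.0635, 0.0967]
tool_rot: [0.507, -0.506, 0.494, -0.493]
ft_force: [0.4, -0.0, -1.1]
finger_gap: 0.0134
```

Request:
arm_command:
  rows: [0,0,0,0,0,0,-1,0,0,0,0,0,0,-1]

```text
time: 5.85
position: [0.512, 0.0634, 0.0967]
tool_rot: [0.507, -0.506, 0.494, -0.493]
ft_force: [-0.2, -0.8, -1.3]
finger_gap: 0.0138
```

```bash
python3 st.py -90 0 2
```

```text
5.85 [0.512  0.0634 0.0967] [-0.213  -0.7872 -1.3432] 0.013790485622759278
[[ 0.0251 -0.0002  0.9997]
 [-0.9997  0.0026  0.0251]
 [-0.0026 -1.     -0.0001]]
box coords rel hinge mm [-89.9584  -0.1903   3.718 ]
tool in box frame
 [[-0.0036 -0.0001  1.    ]
 [-1.      0.0026 -0.0036]
 [-0.0026 -1.     -0.0001]]
[-90.0, 0.0, 2.0] shift [-0.1857  1.7185 -0.042 ] rot deg [ 0.008  -0.206  -0.1475]
```

Gripped, with a gap of 13.8 mm. Lifting along the arc in stages.

Request:
arm_command:
  rows: [0,-15,1.4,0,0,0,-1,0,-15,4,0,0,0,-1]

```text
time: 6.05
position: [0.5158, 0.0635, 0.125]
tool_rot: [-0.506, 0.507, -0.495, 0.492]
ft_force: [2.9, -0.6, -5.7]
finger_gap: 0.0137
```

```bash
cat > arc.py <<'E'
exec(open("st.py").read())
p=1000*B.T@(s["position"]-H)+1000*B.T@r[:,1]*3
th=np.degrees(np.arctan2(p[2],-p[0]));print("theta",th,"rad",np.hypot(p[0],p[2]))
for t in np.arange(10,101,10)+th:
    if t<92:
        a=np.radians(t);print(t,"cum tool shift",r.T@B@(np.array([-90*np.cos(a),0,90*np.sin(a)])-p))
E
python3 arc.py
```

```text
6.05 [0.5158 0.0635 0.125 ] [ 2.9142 -0.621  -5.709 ] 0.013677292113407912
[[ 0.0257 -0.0044  0.9997]
 [-0.9997  0.002   0.0257]
 [-0.0021 -1.     -0.0043]]
box coords rel hinge mm [-86.1418  -0.1939  31.9964]
tool in box frame
 [[-0.003  -0.0043  1.    ]
 [-1.      0.0021 -0.003 ]
 [-0.0021 -1.     -0.0043]]
theta -88.08747394487722 rad 2969.623248866511
-78.08747394487722 cum tool shift [   -0.1493 -2880.2348    68.0823]
-68.08747394487722 cum tool shift [   -0.1133 -2884.7337    53.0532]
-58.08747394487722 cum tool shift [   -0.0856 -2891.774     39.0337]
-48.08747394487722 cum tool shift [   -0.0671 -2901.1419    26.4496]
-38.08747394487722 cum tool shift [   -0.0584 -2912.5526    15.6835]
-28.087473944877217 cum tool shift [   -0.0598 -2925.6595     7.0623]
-18.087473944877217 cum tool shift [   -0.0711 -2940.0642     0.8481]
-8.087473944877217 cum tool shift [   -0.0921 -2955.3293    -2.7704]
1.9125260551227825 cum tool shift [   -0.1221 -2970.9907    -3.6831]
11.912526055122783 cum tool shift [   -0.1602 -2986.5727    -1.8624]
```

Request:
arm_command:
  rows: [0,-14.3,6.4,0,0,0,-1,0,-13,8.8,0,0,0,-1]

```text
time: 6.25
position: [0.5295, 0.0639, 0.1518]
tool_rot: [-0.505, 0.508, -0.496, 0.491]
ft_force: [1.6, 0.4, -7.2]
finger_gap: 0.0139
```

```bash
sed -i 's/+1000\*B.T@r\[:,1\]\*3/+B.T@r[:,1]*3/; s/^exec.*/import io,contextlib\nexec(open("st.py").read())/' arc.py; python3 arc.py
python3 - <<'E'
from bench import *
import cv2,numpy as np
c=capture("wrist");d=capture("side");cv2.imwrite("pics/w4.png",c["color"]); cv2.imwrite("pics/s4.png",cv2.resize(d["color"][100:250,180:360],None,fx=4,fy=4))
E
```

```text
6.25 [0.5295 0.0639 0.1518] [ 1.5706  0.4464 -7.1689] 0.01389211942609651
[[ 0.0262 -0.0089  0.9996]
 [-0.9997  0.0015  0.0262]
 [-0.0017 -1.     -0.0088]]
box coords rel hinge mm [-72.4776  -0.1912  58.7924]
tool in box frame
 [[-0.0025 -0.0088  1.    ]
 [-1.      0.0018 -0.0025]
 [-0.0017 -1.     -0.0088]]
theta 37.57861186709697 rad 91.48579850188796
47.57861186709697 cum tool shift [ -0.2342 -10.7489  11.6972]
57.57861186709697 cum tool shift [ -0.2822 -20.3915  24.0719]
67.57861186709697 cum tool shift [ -0.33   -27.7388  37.933 ]
77.57861186709697 cum tool shift [ -0.376  -32.5674  52.8594]
87.57861186709697 cum tool shift [ -0.4188 -34.7308  68.3975]
```

View pics/s4.png

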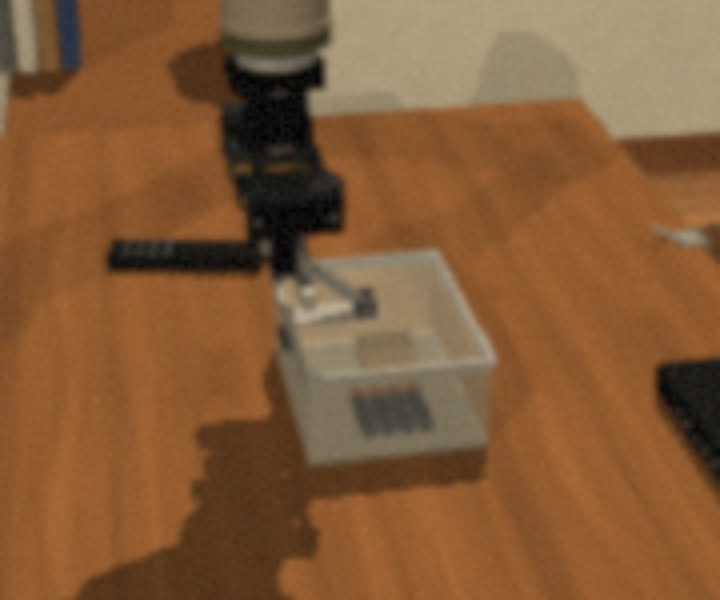

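The latch is raised to about 38° and pivoting in the pads, with the fingers clear of the tab. Continuing.

Request:
arm_command:
  rows: [0,-10.7,11.7,0,0,0,-1,0,-9.6,12.4,0,0,0,-1]

```text
time: 6.55
position: [0.5505, 0.0646, 0.1707]
tool_rot: [-0.503, 0.51, -0.498, 0.489]
ft_force: [-2.9, 0.0, -5.4]
finger_gap: 0.0137
```

```bash
python3 arc.py
```

```text
6.55 [0.5505 0.0646 0.1707] [-2.871   0.0451 -5.3963] 0.013722568337184656
[[ 0.0265 -0.0165  0.9995]
 [-0.9996  0.0009  0.0265]
 [-0.0013 -0.9999 -0.0165]]
box coords rel hinge mm [-51.4444  -0.1657  77.7381]
tool in box frame
 [[-0.0022 -0.0165  0.9999]
 [-1.      0.0014 -0.0022]
 [-0.0013 -0.9999 -0.0165]]
theta 55.43371751750586 rad 90.76041071104723
65.43371751750587 cum tool shift [-0.2019 -7.3454 13.9572]
75.43371751750587 cum tool shift [ -0.2414 -12.842   28.6507]
85.43371751750587 cum tool shift [ -0.2787 -15.7035  44.0755]
```

Request:
arm_command:
  rows: [0,-7.3,14,0,0,0,-1,0,-5.5,14.7,0,0,0,-1]

```text
time: 6.75
position: [0.5771, 0.0653, 0.1822]
tool_rot: [-0.501, 0.512, -0.499, 0.487]
ft_force: [-3.9, -0.7, -3.1]
finger_gap: 0.0139
```

```bash
python3 arc.py
```

```text
6.75 [0.5771 0.0653 0.1822] [-3.9224 -0.6687 -3.1106] 0.013895609931120023
[[ 0.0268 -0.0231  0.9994]
 [-0.9996  0.0004  0.0269]
 [-0.001  -0.9997 -0.0231]]
box coords rel hinge mm [-24.8466  -0.1453  89.1632]
tool in box frame
 [[-0.0019 -0.0231  0.9997]
 [-1.      0.001  -0.0018]
 [-0.001  -0.9997 -0.0231]]
theta 73.87190562032494 rad 89.69410827862006
83.87190562032494 cum tool shift [-0.1738 -3.6736 15.2272]
```

Request:
arm_command:
  rows: [0,-3,11,0,0,0,-1,0,-0.8,4,0,0,0,-1]

```text
time: 6.95
position: [0.5884, 0.0657, 0.1842]
tool_rot: [-0.498, 0.515, -0.502, 0.484]
ft_force: [-29.7, -2.8, 17.8]
finger_gap: 0.014
```

```bash
python3 arc.py
```

```text
6.95 [0.5884 0.0657 0.1842] [-29.6767  -2.7755  17.7647] 0.013960533110234555
[[ 0.027  -0.0348  0.999 ]
 [-0.9996 -0.0005  0.027 ]
 [-0.0004 -0.9994 -0.0348]]
box coords rel hinge mm [-13.4795  -0.076   91.1908]
tool in box frame
 [[-0.0017 -0.0348  0.9994]
 [-1.      0.0005 -0.0017]
 [-0.0004 -0.9994 -0.0348]]
theta 81.24392369837351 rad 89.23260372461037
91.24392369837351 cum tool shift [-0.1015 -2.325  15.4659]
```

At the stop (30 N). Relaxing, opening, then straight up.

Request:
arm_command:
  rows: [0,0,0,0,0,0,-1,0,0,0,0,0,0,0.2,0,0,0,0,0,0,0.2,0,0,0,0,0,0,0.2,0,0,0,0,0,0,0.2]

```text
time: 7.45
position: [0.5873, 0.0659, 0.1831]
tool_rot: [-0.497, 0.516, -0.502, 0.484]
ft_force: [0.1, 0.2, -0.0]
finger_gap: 0.0382
```

```bash
python3 arc.py
```

```text
7.45 [0.5873 0.0659 0.1831] [ 0.0794  0.2117 -0.0242] 0.03818252895360746
[[ 0.027  -0.0366  0.999 ]
 [-0.9996 -0.0005  0.027 ]
 [-0.0005 -0.9993 -0.0366]]
box coords rel hinge mm [-14.5987   0.1524  90.1474]
tool in box frame
 [[-0.0017 -0.0366  0.9993]
 [-1.      0.0006 -0.0017]
 [-0.0005 -0.9993 -0.0366]]
theta 80.42025833738069 rad 88.38189448141378
90.42025833738069 cum tool shift [ 0.1262 -3.4092 15.2543]
```

Request:
arm_command:
  rows: [0,-25,0,0,0,0,0.2,0,-45,0,0,0,0,0.2,0,-45,0,0,0,0,0.2,0,-20,-20,0,0,0,0.2,0,0,-30,0,0,0,0.2]

```text
time: 7.95
position: [0.5423, 0.0645, 0.322]
tool_rot: [-0.496, 0.517, -0.503, 0.483]
ft_force: [-0.6, 0.5, -0.0]
finger_gap: 0.0524
```

Request:
arm_command:
  rows: [0,0,-30,0,0,0,0.2,0,0,0,0,0,0,0.2,0,0,0,0,0,0,0.2]

```text
time: 8.25
position: [0.51, 0.0639, 0.3254]
tool_rot: [-0.498, 0.516, -0.502, 0.484]
ft_force: [-0.1, 0.9, 0.6]
finger_gap: 0.0521
```

```bash
python3 arc.py|head -1
python3 - <<'E'
from bench import *
from h import *
s=read_state()
c=capture("wrist");d=capture("side");e=capture("scene")
cv2.imwrite("pics/w5.png",c["color"]); cv2.imwrite("pics/s5.png",cv2.resize(d["color"][100:250,180:360],None,fx=4,fy=4))
cv2.imwrite("pics/c5.png",e["color"])
cv2.imwrite("pics/d5.png",d["color"])
H=np.array([.6019,.0662,.093]);B=Ro.from_euler("z",.0287).as_matrix()
for n,k,T in(("w",c,wristT(s,c)),("side",d,d["extrinsics"])):
    P=1000*(cloud(k,T)-H)@B
    x,y,z=P[...,0],P[...,1],P[...,2]
    m=(abs(y)<12)&(abs(x)<50)&(z>20)&(z<115)&(k["range_z"]>0)
    q=P[m]
    if len(q)>10:
        p=np.polyfit(q[:,2],q[:,0],1);print(n,"latch",len(q),q.min(0),q.max(0),"deg",90+np.degrees(np.arctan(p[0])))
    m=(abs(x+45)<12)&(y>10)&(y<100)&(z>24)&(z<45)&(k["range_z"]>0)
    q=P[m]
    if len(q)>5: print(n,"tab",len(q),np.median(q,0),q.min(0),q.max(0))
E
```

```text
8.25 [0.51   0.0639 0.3254] [-0.0953  0.928   0.5788] 0.05208662657504072
w latch 555 [-37.667397    -7.0631696   22.51145753] [  3.2684109    6.70502389 106.20695709] deg 98.16336104472661
w tab 206 [-44.74451432  66.52099361  35.35522633] [-49.96218692  55.55402355  24.54537364] [-38.86524771  79.39775191  37.97852863]
side latch 137 [-37.58299073 -11.96110624  20.05081837] [  3.09951746   7.49098234 103.8246746 ] deg 81.94789354681768
side tab 20 [-46.747297    60.09457089  33.11475935] [-51.47839951  51.34440218  24.18777919] [-40.81493642  74.53698266  36.75397437]
```

View pics/s5.png

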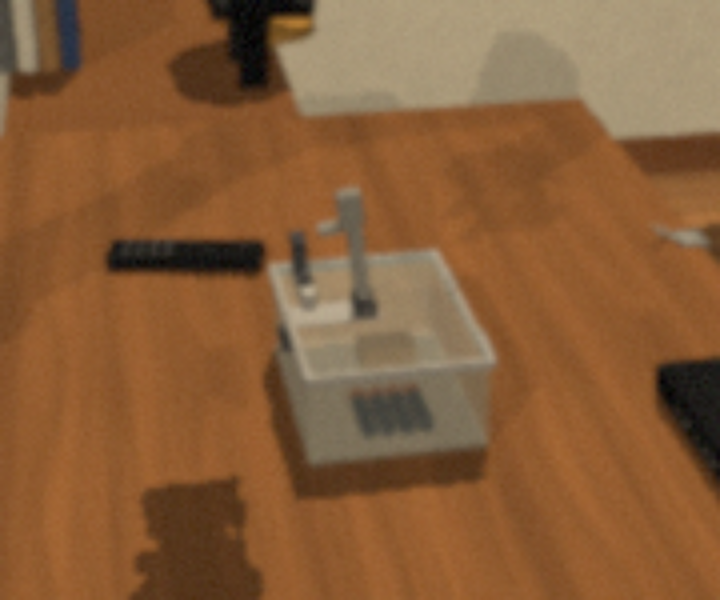

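View pics/w5.png

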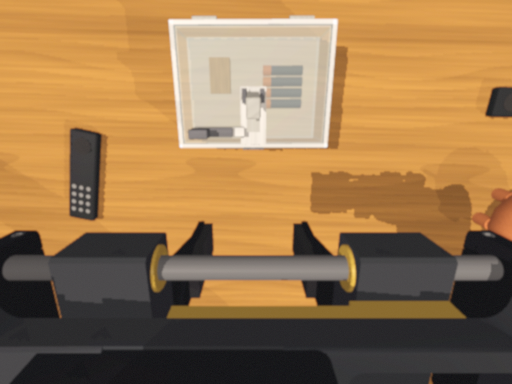

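View pics/c5.png

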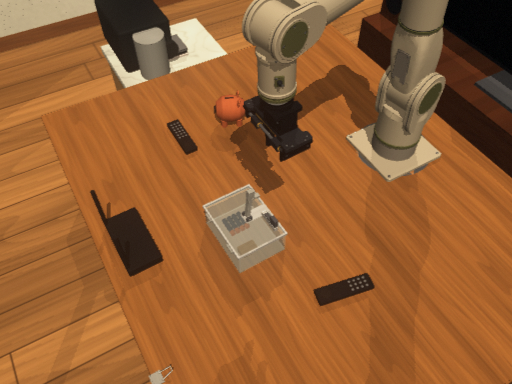

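The pictures show the latch bar standing upright at (350,240) in the side view. The tab is at the far end of its rail, and the remotes, piggy bank and box haven't moved. The gripper is well clear.

```bash
python3 -c "
from bench import *
print(abs(read_state()['joint_vel']).max());print(sign_off())"
```

```text
0.009837238632183753
the job is handed in; nothing more can be done
None
```

The box is unlocked: the safety tab is slid off the latch, and the latch bar is standing nearly upright. I handed the job in at about 8.4 s; no verdict is given.

**What I did:** I gripped the tab, slid it 40 mm left until it hit its stop (17 N reaction), and let go. Then I gripped the latch's end block and lifted it along its arc to its stop. I let go again and backed the gripper well clear, to about 0.14 m above the latch.

**Final checks:**
- **Tab:** it sits at about 67.5 mm left of the latch's middle in the wrist depth image, which means it slid about 39.5 mm of its 40 mm.
- **Latch:** the side camera puts it at about 82°; the stop is at 83°. The wrist-camera fit gave 98°, which can't be right because it is past the stop. That camera sees the bar nearly end-on, so I went with the side view.
- **Remotes and piggy bank:** they look undisturbed in the pictures. I checked this by eye and did not measure their positions.
- **Forces:** the highest wrist force I read was about 35 N, when the latch met its stop. I only read it at the end of each move. It was about zero after letting go.

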